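# Make up the coax termination on the test box

## Robot

A 6-joint arm with a two-finger parallel gripper is mounted at the origin on the work surface; the furniture and walls round the work are solid. World frame = base frame: x ahead of the robot, y to its left, z up, the work surface at z = 0. Lengths are in m, angles in rad, forces in N, time in s.
With the tool pointing down it reaches from about 0.3 to 0.875 m from the base axis. Payload 6.4 kg.
Tool frame: the origin (TCP) lies on the centre line of the jaws, within the pads' length; the fingertips stand 8 mm ahead of it and the grasp point (between the pads) lies 11 mm behind it; z points along the fingers, y is the line along which they close (so a half turn about z gives the same grasp; the last joint's range is limited). The gripper opens to 85 mm and grips with 20 to 120 N. Pads are 22 mm wide; open, the fingers measure 114 mm over their backs; the gripper's body (76 mm by 85 mm) begins 54 mm behind the grasp point. The pads swing forward as they close: fully open they stand 13 mm farther back than shut.
Start: joints at [-1.351, 0.181, 1.607, -0, 1.354, -0.206], TCP at [0.238, -0.524, 0.239] pointing down, gripper open.
Joint ranges: [-2.99, 2.99], [-0.89, 2.07], [0.3, 2.58], [-1.14, 4.28], [0, 2.63], [-3.12, 3.12]. Speed limits (rad/s): [2.57, 2.57, 3.01, 3.14, 3.14, 3.14].

## Interface

Orientations are given as a unit quaternion [w, x, y, z].
In Python, from bench import ctrl gives the robot as it stands.
- The arm moves only by the shell command python3 -m handwheel 'ROWS' [OPENING]. ROWS is JSON, a list that holds one entry, the list of rows, each a list of 4 numbers: the shift along the tool's x, y, z each as a share of 20 cm, from -1 to 1, then the turn about the tool's z as a share of 1.5 rad, from -1 to 1. In form: [[[x, y, z, twist], ...]]. A call has 1 to 10 rows; each row is the pose to reach, as a shift and turn from the pose commanded when the call began, along the tool's axes at that moment; what a row does not reach only later rows make up. A row lasts 1/8 s, in which the tool goes at most 62.5 mm and 10.7 degrees, less where a joint would pass 70% of its speed; a pose out of reach is approached as far as the arm can. A call with a number of a shift or a turn outside -1 to 1 is refused whole. A call with a gripper value outside its range is refused whole. OPENING is the finger opening in mm, from 0 to 85.4, set as the call begins (- or left out, the last holds). The fingers move at their own pace and stop on an object; the grip force is fixed at half the most. Time passes only in rows, so rows that repeat a pose let the fingers close. It gives the time, the measured TCP pose, the force, the opening and the grip force at its end, in the units of the state.
- ctrl.get_obs(): the state, without advancing time (a new reading comes with each control period).
- ctrl.camera(name): name is "scene" or "top" or "wrist"; returns a dict with "color" (480x640x3 uint8, red, green, blue), "range_z" (480x640 float32, m along the optical axis (not along the pixel's ray), 0 where there is no reading), "K" (3x3 intrinsics, pixels), "pose" (4x4, takes a point from camera to world coordinates); the wrist camera has in their place "T_tool_cam" (4x4, takes a point from camera to tool coordinates, whose origin is the TCP and whose axes are the flange's). Camera axes: x right, y down, z forward; pixel columns grow to the right and rows downward; lengths in m; the calibration is good to about 2 mm. A picture is of the moment at which its call begins: read the wrist's pose just before it.
- ctrl.hand_in(): hands the job in; it is judged then, once.
The state is a dict: "time_s": time; "q": joint angles; "dq": joint speeds; "joint_efforts": joint torques, N m; "eef_pos": TCP position; "eef_rot": TCP orientation; "wrist_force": force on the tool from outside, world axes, zero at the start; "torque": the same for the moment, N m; "opening": opening from 0.0 (shut) to 1.0 (fully open); "grasp_force": force on a finger pad.
Only numpy, scipy, OpenCV 4.12 (cv2) and the standard library are available. Lean on these libraries where they do the work, as an engineer would, in place of code of your own. Each camera call takes 0.05 s, during which the arm holds its last target. There are 200 camera calls.

## Task

The termination on the sloped test box is loose. Run its hexagonal coupling nut clockwise with your fingers until it is finger-snug but no further, then tighten it fully with the spanner that fits until it stops turning, and lay that spanner back flat in the tool tray. Leave everything else on the bench where it is.

Things in the scene. Friction and masses are not known exactly. Their poses are not given: they have to be found in the camera images.
- port_box: grey sloped-front test box, fixed, 130 deep x 152 wide, 80 mm high in front, 155 mm at the back. Origin: underside centre; x to its back, y to its left, z up. The sloping face's outward normal leans 30 degrees from vertical towards the box's -x; the face's middle is 117.5 mm above the origin. On it stand two coax ports, 42 mm left and right of the middle; which is which varies.
- nut_mid (a point): centre of the steel hex coupling nut, 38.5 mm out from the sloping face. z: the nut's axis, pointing out of the face; the frame turns with the nut. 40 mm across flats, 46 mm across corners, 20 mm tall (10 mm either way along z). Corners lie at 0, 60, 120.. degrees from its x axis, flats' normals at 30, 90, 150... The dark body above ends 34.5 mm beyond this point.
- nut (a joint): free running of the nut down its thread, rad; grows as it is done up (clockwise seen from outside). Starts between 0 and 0.6, turns easily (0.15 N m) and ends at 2.2, where the nut meets its shoulder: finger-snug (2.1 or more). When joint nut and joint nut_seat are both 0 the nut frame's x axis points straight up the slope; the nut's whole turn is the sum of the two.
- nut_seat (a joint): further turn of the nut after it has met its shoulder, rad, same direction: 0 while the nut runs freely, then stiff (0.5 N m): 0.5 or more is fully tight, and it stops dead at 0.65. It stays where it is left.
- port_cap: the other port, closed by a fixed round knurled steel cap, 41 mm diameter; its axis is parallel to the nut's, 84 mm beside it, and its top is 47 mm out from the face, so it blocks a spanner handle that points at it. Origin: on the bench plane under this port, 42 mm left or right of the box's origin; axes as the box's.
- tool_tray: shallow black tray, fixed, 236 (x) x 176 (y) x 13 mm, walls and floor 4 mm thick; origin: centre of its underside. Both spanners lie in it side by side, along its x axis, jaws to +x.
- spanner: the larger open-end spanner, 200 mm, 0.4 kg, fits the nut: steel head 66 wide, straight 42 mm jaw gap open to +x (prongs reach x = +23 mm, round tips 12 mm wide; throat at x = -24), head at z = 6 to 16 mm; black handle 24 wide, 22 thick, x = -98 to -178. Origin: at the jaws' middle (the nut's axis when fully on), level with the handle's underside; x from handle to jaws.
- spanner_grip (a point): on the spanner: middle of the handle to grip, 136 mm behind the jaws' middle and 11 mm above the underside; axes as the spanner's.
- spanner_jaw (a point): on the spanner: middle of the jaws at mid thickness (11 mm above the underside).
- small_spanner: the smaller open-end spanner, 163 mm long, jaw opening 22 mm (too small for the nut), head 38 mm wide, handle 20 mm wide and 22 mm thick, from x = -72 to -154 mm; frame as the larger one's.
- wash_bottle: white squeeze bottle with red cap and bent spout, 56 x 69 mm, 172 mm tall, standing at the right end of the bench; origin: centre of its foot.
- flux: small white jar with a green lid, 46 mm diameter, 38 mm high, standing between the test box and the robot; origin: underside centre.
- port_load: the port with the loose termination: 48 mm square flange (5.5 mm thick), threaded barrel (36 mm diameter), hex nut, then a dark round body (32 mm diameter, does not turn) that ends 73 mm out from the sloping face. Origin: on the bench plane under the port, 42 mm left or right of the box's origin; axes as the box's.
- pcb_vice: blue bench vice for boards, fixed, between the robot, the tray and the test box: 110 wide (y) x 150 long (its x from -58 to +92 mm), 78 mm high, with a screw at its -x end (x = -92 mm, 49 mm up) that carries a 68 mm cross bar. Origin: on the bench.
- cal_kit: open brown calibration-kit case, fixed, at the right: tray part 150 (x) x 210 (y) x 36 mm; its lid stands up at its +x edge, about 190 mm high. Origin: on the bench under the case's middle.

How it is judged:
On the way, in this order (a step that is already met when the one before it is completed fails the run):
1. with the fingers on the nut and the spanner not on it, the nut has been run down its thread to finger-snug (joint nut at 2.1 or more) (value of joint nut above 2.1 rad and contact force between the fingers and nut above 0.3 N and contact force between spanner and nut below 0.5 N), for 0.1 s.
2. with the larger spanner bearing on the nut and no finger on it, the nut has been tightened fully (joint nut_seat at 0.5 or more) (value of joint nut_seat above 0.5 rad and contact force between spanner and nut above 1 N and contact force between the fingers and nut below 0.5 N), for 0.1 s.
At the end, for the whole second after the job is handed in: The nut is home on its shoulder (joint nut 2.05 or more) and tight (joint nut_seat 0.5 or more), and the larger spanner lies flat (within 7 degrees, underside within 6 mm of the tray's floor) and at rest inside the tray's walls (value of joint nut above 2.05 rad and value of joint nut_seat above 0.5 rad and z of spanner in the frame of tool_tray between 0 and 0.01 m and angle between spanner's own z axis and vertical below 0.12 rad and x of spanner_grip in the frame of tool_tray between -0.114 and 0.114 m and y of spanner_grip in the frame of tool_tray between -0.084 and 0.084 m and x of spanner_jaw in the frame of tool_tray between -0.114 and 0.114 m and y of spanner_jaw in the frame of tool_tray between -0.084 and 0.084 m and linear speed of spanner below 0.02 m/s); the robot touches nothing.
It fails at once if the fingers tighten the nut beyond finger-snug (touching it while joint nut_seat is past 0.25): the final tightening belongs to the spanner (value of joint nut_seat above 0.25 rad and contact force between the fingers and nut above 0.5 N).
It fails at once if the spanner is put to work on the nut before it is finger-snug (bearing on it while joint nut is below 1.9) (value of joint nut below 1.9 rad and contact force between spanner and nut above 2 N).
It fails at once if something else on the bench is disturbed (small spanner, wash bottle or jar moved by more than 30 mm) (distance of any of small_spanner, wash_bottle, flux from where it was at the start of the episode above 0.03 m).
It fails at once if the wash bottle is tipped by more than 20 degrees (angle between wash_bottle's own z axis and vertical above 0.35 rad).
It also fails if it takes over 72 s, if anything falls off the work surface, if the arm or the gripper's body presses on something with over 40 N, if the wrist force passes 120 N, or if a joint passes its speed limit or range.

## Working session

There is one attempt and no reset: what is moved stays moved. The work goes in short steps, Python scripts to look and compute and a shell command to move; the robot and the scene stay as the last step left them, time stands still between calls to the robot, and variables do not carry over. Pictures are saved under pics/ and viewed, at most 10 in all, crops included, and the job is handed in when it is done.

```bash
mkdir -p pics; cat > h.py <<'E'
import numpy as np, cv2
from bench import ctrl
from scipy.spatial.transform import Rotation as R
def Rq(q): return R.from_quat([q[1],q[2],q[3],q[0]]).as_matrix()
def cam(n):
    o=ctrl.get_obs(); c=ctrl.camera(n)
    if n=="wrist":
        T=np.eye(4);T[:3,:3]=Rq(o["eef_rot"]);T[:3,3]=o["eef_pos"];c["pose"]=T@c["T_tool_cam"]
    return c
def cloud(c):
    z=c["range_z"];v,u=np.mgrid[:480,:640];K=c["K"]
    p=np.stack([(u-K[0,2])/K[0,0]*z,(v-K[1,2])/K[1,1]*z,z],-1)
    return p@c["pose"][:3,:3].T+c["pose"][:3,3]
def proj(c,P):
    p=(np.atleast_2d(P)-c["pose"][:3,3])@c["pose"][:3,:3]; q=p@c["K"].T; return q[:,:2]/q[:,2:]
def save(c,f): cv2.imwrite("pics/"+f,c["color"][:,:,::-1])
E
python3 - <<'E'
from h import *
for n in("scene","top","wrist"):
    c=cam(n);save(c,n+"0.png");np.savez("/tmp/%s0.npz"%n,**c);print(n,c["pose"].round(3).tolist(),c["K"][0,0])
o=ctrl.get_obs();print(o["eef_rot"],Rq(o["eef_rot"]).round(3).tolist(),o["opening"],o["time_s"])
E
python3 -m handwheel --help | head -20
```

```text
scene [[-0.673, -0.419, 0.609, -0.362], [-0.739, 0.401, -0.541, 0.908], [-0.018, -0.814, -0.58, 0.932], [0.0, 0.0, 0.0, 1.0]] 605.801991729414
top [[0.023, -0.993, 0.117, 0.282], [-1.0, -0.023, 0.001, 0.15], [0.002, -0.117, -0.993, 1.7], [0.0, 0.0, 0.0, 1.0]] 604.2666033405549
wrist [[0.413, -0.876, -0.25, 0.301], [-0.911, -0.398, -0.113, -0.496], [-0.001, 0.274, -0.962, 0.372], [0.0, 0.0, 0.0, 1.0]] 414.77906583240986
[-6.73078250e-04  9.77423381e-01  2.11289092e-01 -8.30434113e-06] [[0.911, 0.413, -0.0], [0.413, -0.911, 0.001], [0.0, -0.001, -1.0]] 1.0011535011904222 0.15invalid input: not JSON, or not a number
```

View pics/top0.png

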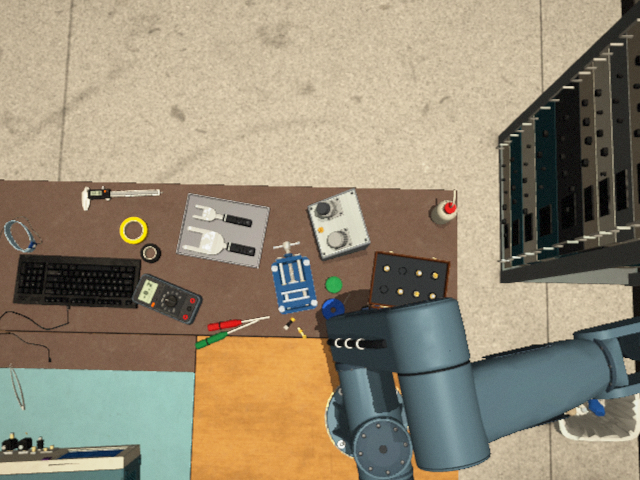

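View pics/scene0.png

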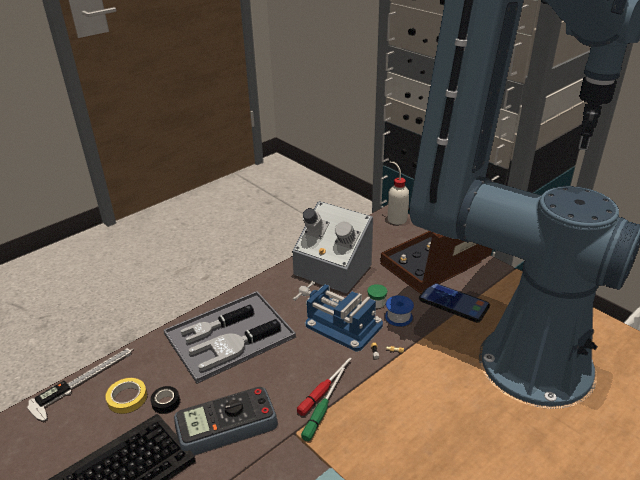

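The top view shows the box at about (338,222), with the dark load body at (323,208), the cap at (338,240), and the tray at (223,230) holding the small spanner (y≈215) and the larger one (y≈245). Its jaws are at (205,242) and its handle at (240,249). The scene view shows the low edge of the box facing left, towards +y. Next I measure from both views.

```bash
cat > m.py <<'E'
from h import *
D={n:dict(np.load("/tmp/%s0.npz"%n)) for n in("top","scene")}
def at(c,u,v,r=1):
    P=cloud(c)[v-r:v+r+1,u-r:u+r+1].reshape(-1,3); return np.median(P,0).round(4)
for n in D:
    c=D[n];P=cloud(c);print(n)
    # slope plane: points near the box, 0.07<z<0.16
    m=(P[...,0]>.4)&(P[...,0]<.75)&(P[...,1]<.25)&(P[...,1]>-.05)&(P[...,2]>.07)&(P[...,2]<.165)&(c["range_z"]>0)
    Q=P[m];rng=np.random.default_rng(0);best=0
    for i in range(600):
        a,b,d=Q[rng.choice(len(Q),3,replace=False)];k=np.cross(b-a,d-a);l=np.linalg.norm(k)
        if l<1e-5: continue
        k/=l;k*=np.sign(k[2])
        if abs(k[2]-.866)>.06: continue
        I=abs((Q-a)@k)<.0025
        if I.sum()>best: best=I.sum();B=I
    S=Q[B];ce=S.mean(0);nn=np.linalg.svd(S-ce)[2][2];nn*=np.sign(nn[2])
    print(" plane n",nn.round(3),"c",ce.round(4),best,"tilt",np.degrees(np.arccos(nn[2])).round(1))
    # minimal rectangle in plane frame
    y=np.cross([0,0,1],-np.array([nn[0],nn[1],0]));y/=np.linalg.norm(y);s=np.cross(y,nn)
    L=S-ce;A=np.c_[L@s,L@y];print(" ext s",np.percentile(A[:,0],[.5,99.5]).round(4),"y",np.percentile(A[:,1],[.5,99.5]).round(4),"yaxis",y.round(3),"yaw",np.degrees(np.arctan2(-nn[1],-nn[0])).round(2))
    # protruding
    m2=(np.linalg.norm(P-ce,axis=-1)<.16)&(c["range_z"]>0)
    W=P[m2]-ce;h=W@nn;a=W@s;b=W@y
    for lo,hi in((.06,.08),(.042,.052),(.052,.07)):
        k=(h>lo)&(h<hi)&(abs(b)<.08)&(abs(a)<.08)
        print(" h",lo,hi,k.sum(),[ (np.r_[a[k&g].min(),a[k&g].max(),b[k&g].min(),b[k&g].max()].round(3).tolist(),np.median(h[k&g]).round(4)) for g in(b>0,b<0) if (k&g).sum()>5])
c=D["top"];H=cloud(c)
g=cv2.cvtColor(c["color"],cv2.COLOR_RGB2GRAY)
cv2.imwrite("pics/trayc.png",cv2.resize(c["color"][185:275,170:280,::-1],None,fx=5,fy=5,interpolation=cv2.INTER_CUBIC))
Q=c["color"][185:275,170:280];print("tray heights",at(c,240,249),at(c,238,221),at(c,215,242),at(c,230,235))
for n,pts in(("scene",[(263,330),(237,313),(232,345),(310,215),(345,230),(400,190),(375,295)]),("top",[(323,208),(338,240),(445,210),(333,284),(295,285)])):
    for p in pts: print(n,p,at(D[n],*p))
E
python3 m.py
```

```text
top
 plane n [-0.148  0.464  0.873] c [0.5152 0.0865 0.1238] 1160 tilt 29.2
 ext s [-0.083   0.0639] y [-0.0718  0.0781] yaxis [ 0.953  0.304 -0.   ] yaw -72.28
 h 0.06 0.08 122 [([-0.024, 0.008, 0.03, 0.062], np.float64(0.0697))]
 h 0.042 0.052 217 [([-0.026, 0.013, 0.025, 0.066], np.float64(0.0467)), ([-0.029, 0.012, -0.057, -0.019], np.float64(0.0456))]
 h 0.052 0.07 82 [([-0.024, 0.012, 0.03, 0.062], np.float64(0.0657))]
scene
 plane n [-0.148  0.482  0.864] c [0.5083 0.0978 0.1153] 1633 tilt 30.3
 ext s [-0.0699  0.0785] y [-0.0707  0.08  ] yaxis [ 0.956  0.293 -0.   ] yaw -72.97
 h 0.06 0.08 144 [([-0.008, 0.024, 0.032, 0.062], np.float64(0.0712))]
 h 0.042 0.052 289 [([-0.015, 0.029, 0.025, 0.068], np.float64(0.0477)), ([-0.014, 0.028, -0.057, -0.017], np.float64(0.0462))]
 h 0.052 0.07 86 [([-0.014, 0.024, 0.028, 0.062], np.float64(0.0638))]
tray heights [0.4512 0.3609 0.0297] [0.5304 0.37   0.0256] [0.4704 0.4329 0.0206] [0.4932 0.3943 0.0026]
scene (263, 330) [0.4464 0.3639 0.0253]
scene (237, 313) [0.5284 0.3738 0.0277]
scene (232, 345) [0.459  0.4375 0.0207]
scene (310, 215) [0.5387 0.1416 0.1804]
scene (345, 230) [0.4631 0.1011 0.1569]
scene (400, 190) [ 0.5512 -0.191   0.1071]
scene (375, 295) [0.351  0.1142 0.0387]
top (323, 208) [0.5448 0.1345 0.1835]
top (338, 240) [0.4664 0.0943 0.1641]
top (445, 210) [ 0.5579 -0.1892  0.1262]
top (333, 284) [0.3596 0.101  0.0364]
top (295, 285) [0.3529 0.2043 0.073 ]
```

View pics/trayc.png

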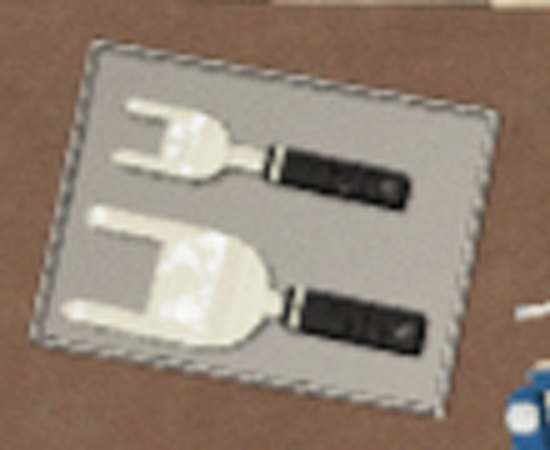

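The crop shows the larger spanner lying in the lower half of the tray, its handle from (290,310) to (425,335). Both views agree on the nut: port foot at about (0.556, 0.106, 0.1195), normal (-0.15, 0.477, 0.866), so nut_mid is at about (0.550, 0.124, 0.151). Plane tilt (29 to 30°) and 84 mm port spacing both match the text. Now I'll move over the nut.

```bash
python3 -m handwheel '[[[0,0,-0.3,0],[0.46,-0.38,-0.3,0],[0.92,-0.77,-0.3,0],[0.92,-0.77,-0.3,0],[0.92,-0.77,-0.3,0]]]' 70
python3 -m handwheel '[[[0.46,-0.38,0,0],[0.92,-0.77,0,0],[0.92,-0.77,0,0],[0.92,-0.77,0,0]]]'
python3 -m handwheel '[[[0.3,-0.3,0,-0.2],[0.6,-0.6,0,-0.4],[0.92,-0.77,0.15,-0.6],[0.92,-0.77,0.15,-0.75],[0.92,-0.77,0.15,-0.966],[0.92,-0.77,0.15,-0.966],[0.92,-0.77,0.15,-0.966],[0.92,-0.77,0.15,-0.966],[0.92,-0.77,0.15,-0.966],[0.92,-0.77,0.15,-0.966]]]'
python3 - <<'E'
from h import *
o=ctrl.get_obs();print(o["time_s"],o["eef_pos"],o["q"],Rq(o["eef_rot"]).round(3).tolist())
c=cam("wrist");save(c,"w1.png");np.savez("/tmp/w1.npz",**c)
E
```

```text
time_s: 0.78
eef_pos: [0.342, -0.3052, 0.2991]
eef_rot: [-0.0, 0.977, 0.211, 0.0]
wrist_force: [1.5, -0.0, -0.1]
opening: 0.82
grasp_force: 0.0
time_s: 1.27
eef_pos: [0.4459, -0.0889, 0.2993]
eef_rot: [0.0, 0.977, 0.212, 0.0]
wrist_force: [0.5, -1.7, -0.1]
opening: 0.819
grasp_force: 0.0
time_s: 2.52
eef_pos: [0.5493, 0.1251, 0.2691]
eef_rot: [-0.0, 0.593, 0.805, -0.0]
wrist_force: [0.1, -0.0, 0.9]
opening: 0.818
grasp_force: 0.0
2.525 [0.54930682 0.12507831 0.26912872] [ 1.32177290e-02  1.30905866e-01  1.60281506e+00  2.28261499e-05
  1.40821025e+00 -2.88089791e-01] [[-0.297, 0.955, -0.0], [0.955, 0.297, 0.0], [0.0, -0.0, -1.0]]
```

View pics/w1.png

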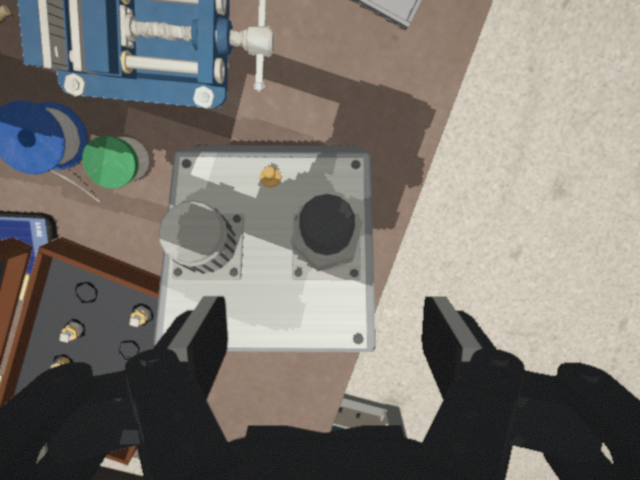

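The wrist view shows the dark body at (327,225), the hex nut below it, the cap at (198,235), and both fingers clear of them. I'll fit the axis and the hex angle from this view.

```bash
cat > nut.py <<'E'
from h import *
from scipy.optimize import minimize
N0=np.array([.5499,.1244,.151])
def frame(n):
    s=np.array([0,0,1.])-n[2]*n; s/=np.linalg.norm(s); return s,np.cross(n,s)   # upslope, left (y)
def fit(c,show=None,nm=None):
    P=cloud(c);ok=c["range_z"]>0
    n=np.array([-.15,.477,.866]);n/=np.linalg.norm(n)
    foot=N0-.0385*n;m=ok&(np.linalg.norm(P-foot+0.03*np.cross(n,[0,0,1])*0,axis=-1)<.12)
    h=(P-foot)@n;S=P[m&(abs(h)<.006)]
    for i in range(4):
        ce=np.median(S,0);n=np.linalg.svd((S-S.mean(0)),full_matrices=False)[2][2];n*=np.sign(n[2]);r=(S-S.mean(0))@n;S=S[abs(r)<max(.0015,2*r.std())] if i<3 else S
    ce=S.mean(0);s,y=frame(n);h=(P-ce)@n
    foot=N0-((N0-ce)@n)*n
    a=(P-foot)@s;b=(P-foot)@y
    k=ok&(h>.066)&(h<.08)&(np.hypot(a,b)<.04)
    D=np.c_[a[k],b[k]]
    e=[(D[:,i].min()+D[:,i].max())/2 for i in(0,1)]
    print("n",n.round(3),"tilt",np.degrees(np.arccos(n[2])).round(1),"pts",k.sum(),"bodytop h",np.median(h[k]).round(4),"ctr corr",np.round(e,4),"spans",np.ptp(D,0).round(4))
    mid=foot+.0385*n+e[0]*s+e[1]*y;print("nut_mid",mid.round(4))
    # hex angle from ring of points at nut top
    A=a-e[0];B=b-e[1];rr=np.hypot(A,B)
    k=ok&(abs(h-.0485)<.003)&(rr>.017)&(rr<.026);th=np.degrees(np.arctan2(-B[k],A[k]))   # clockwise from upslope
    # sides
    best=[]
    cand=np.arange(0,60,1.)
    k2=ok&(h>.02)&(h<.052)&(rr<.03)&(rr>.017);T=np.arctan2(-B[k2],A[k2]);Rr=rr[k2]
    for q in cand:
        d=(T-np.radians(q)+np.pi/6*0)%(np.pi/3)-np.pi/6   # 0 at flat normal
        rad=.020/np.cos(d);H=h[k2]
        out=Rr>rad+.0008; side=H<.046
        best.append(np.minimum(abs(Rr-rad)[side],.003).mean()+ .5*out[~side].mean()*.003)
    q=cand[np.argmin(best)];print("nut angle mod60 (cw deg)",q,"top ring",k.sum(),"cost",np.round(np.array(best)[::6]*1e3,2))
    if show:
        img=c["color"].copy()[:,:,::-1].copy()
        for hh,col in((.0285,(0,0,255)),(.0485,(0,255,0))):
            H=[mid+(hh-.0385)*n+.0231*(np.cos(t)*s-np.sin(t)*y) for t in np.radians(q)+np.arange(6)*np.pi/3]
            u=proj(c,H);cv2.polylines(img,[np.round(u*8).astype(int)],True,col,1,shift=3)
        u0=proj(c,mid)[0].astype(int);w=60
        im=np.hstack([x[max(0,u0[1]-w):u0[1]+w,u0[0]-w:u0[0]+w] for x in(c["color"][:,:,::-1],img)])
        cv2.imwrite("pics/"+show,cv2.resize(im,None,fx=3.3,fy=3.3,interpolation=cv2.INTER_CUBIC))
    return mid,n,q
if __name__=="__main__":
    import sys; c=dict(np.load(sys.argv[1])); fit(c,sys.argv[2])
E
python3 nut.py /tmp/w1.npz nut1.png
```

```text
n [-0.145  0.48   0.865] tilt 30.1 pts 2428 bodytop h 0.0715 ctr corr [0.0015 0.0007] spans [0.0315 0.0308]
nut_mid [0.551  0.1232 0.1515]
nut angle mod60 (cw deg) 15.0 top ring 781 cost [1.2  0.9  0.59 0.68 1.05 1.38 1.6  1.67 1.62 1.46]
```

View pics/nut1.png

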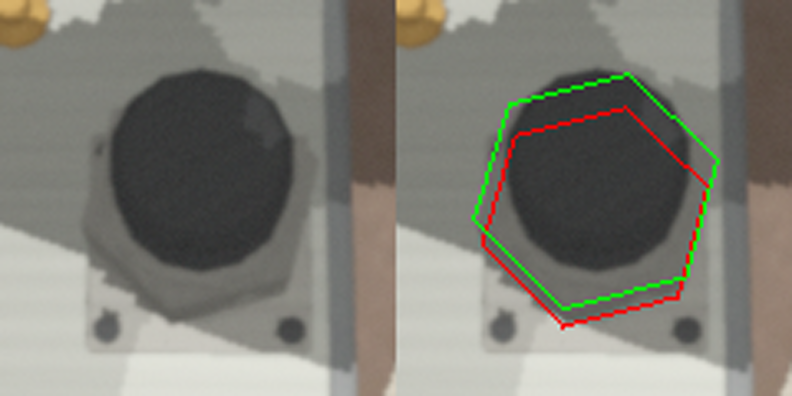

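The overlay fits: nut_mid is at about (0.551, 0.1235, 0.1513), and the hex stands about 14° clockwise, so joint nut is about 0.25. I plan three finger strokes: 14→34°, 34→94° and 94→129°.

```bash
python3 -m handwheel '[[[-0.009,0.006,0.1,0.142],[-0.009,0.006,0.3,0.142],[-0.009,0.006,0.5,0.142],[-0.009,0.006,0.63,0.142],[-0.009,0.006,0.63,0.142],[-0.009,0.006,0.63,0.142]]]' 60
python3 -m handwheel '[[[0,0,0,0],[0,0,0,0],[0,0,0,0],[0,0,0,0]]]' 30
python3 -m handwheel '[[[0,0,0,0.07],[0,0,0,0.14],[0,0,0,0.21],[0,0,0,0.21]]]'
```

```text
time_s: 3.32
eef_pos: [0.5519, 0.1237, 0.1445]
eef_rot: [0.001, 0.674, 0.738, 0.001]
wrist_force: [0.5, 0.5, 0.8]
opening: 0.7
grasp_force: 0.0
time_s: 3.82
eef_pos: [0.551, 0.1237, 0.1453]
eef_rot: [0.0, 0.674, 0.739, -0.0]
wrist_force: [-7.2, -0.6, 7.0]
opening: 0.464
grasp_force: 58.7
time_s: 4.32
eef_pos: [0.5503, 0.1215, 0.1452]
eef_rot: [0.002, 0.781, 0.625, -0.002]
wrist_force: [-15.2, -11.6, 9.9]
opening: 0.467
grasp_force: 96.6
```

Gripped at 39.6 mm across the flats. Next comes stroke 2.

```bash
python3 -m handwheel '[[[0,0,0,0],[0,0,0,0],[0,0,0,0],[0,0,0,-0.12],[0,0,0,-0.24],[0,0,0,-0.36],[0,0,0,-0.48],[0,0,0,-0.619],[0,0,0,-0.619],[0,0,0,-0.619]]]' 60
python3 -m handwheel '[[[0,0,0,0],[0,0,0,0],[0,0,0,0],[0,0,0,0],[0,0,0,0]]]' 30
python3 -m handwheel '[[[0,0,0,0.1],[0,0,0,0.2],[0,0,0,0.3],[0,0,0,0.4],[0,0,0,0.5],[0,0,0,0.619],[0,0,0,0.619]]]'
python3 -m handwheel '[[[0,0,0,0],[0,0,0,0],[0,0,0,0],[0,0,0,-0.12],[0,0,0,-0.24],[0,0,0,-0.36],[0,0,0,-0.48],[0,0,0,-0.619],[0,0,0,-0.619],[0,0,0,-0.619]]]' 60
```

```text
time_s: 5.58
eef_pos: [0.5511, 0.1238, 0.1433]
eef_rot: [-0.0, 0.421, 0.907, 0.0]
wrist_force: [-0.6, -0.4, -0.1]
opening: 0.706
grasp_force: 0.0
time_s: 6.2
eef_pos: [0.5513, 0.1238, 0.144]
eef_rot: [0.0, 0.42, 0.907, 0.0]
wrist_force: [-2.4, 0.1, 5.6]
opening: 0.496
grasp_force: 60.1
time_s: 7.08
eef_pos: [0.5506, 0.1228, 0.143]
eef_rot: [0.001, 0.781, 0.625, -0.001]
wrist_force: [-8.9, -6.0, 0.6]
opening: 0.463
grasp_force: 117.7
time_s: 8.32
eef_pos: [0.5511, 0.1237, 0.1433]
eef_rot: [-0.0, 0.421, 0.907, -0.0]
wrist_force: [0.1, 0.4, -0.3]
opening: 0.702
grasp_force: 0.0
```

```bash
python3 -m handwheel '[[[0,0,0,0],[0,0,0,0],[0,0,0,0],[0,0,0,0],[0,0,0,0]]]' 30
python3 -m handwheel '[[[0,0,0,0.1],[0,0,0,0.2],[0,0,0,0.3],[0,0,0,0.357],[0,0,0,0.357],[0,0,0,0.357]]]'
python3 -m handwheel '[[[0,0,0,0],[0,0,0,0],[0,0,0,0],[0,0,-0.3,0],[0,0,-0.6,-0.087],[0,0,-0.6,-0.087],[0,0,-0.6,-0.087],[0,0,-0.6,-0.087]]]' 60
python3 - <<'E'
from nut import *
c=cam("wrist");np.savez("/tmp/w2.npz",**c);fit(c,"nut2.png")
E
```

```text
time_s: 8.95
eef_pos: [0.5512, 0.1237, 0.144]
eef_rot: [0.0, 0.42, 0.907, 0.0]
wrist_force: [-2.0, -0.3, 5.5]
opening: 0.499
grasp_force: 60.0
time_s: 9.7
eef_pos: [0.5512, 0.1236, 0.1432]
eef_rot: [0.0, 0.644, 0.765, -0.0]
wrist_force: [-0.2, -1.0, -0.8]
opening: 0.469
grasp_force: 59.6
time_s: 10.7
eef_pos: [0.55, 0.1237, 0.2613]
eef_rot: [-0.001, 0.594, 0.805, -0.001]
wrist_force: [-0.2, -0.2, 0.0]
opening: 0.703
grasp_force: 0.0
n [-0.145  0.48   0.865] tilt 30.1 pts 2581 bodytop h 0.0715 ctr corr [0.0013 0.0008] spans [0.032  0.0309]
nut_mid [0.551  0.1234 0.1514]
nut angle mod60 (cw deg) 1.0 top ring 667 cost [0.75 0.91 1.18 1.38 1.51 1.56 1.54 1.42 1.23 0.98]
```

View pics/nut2.png

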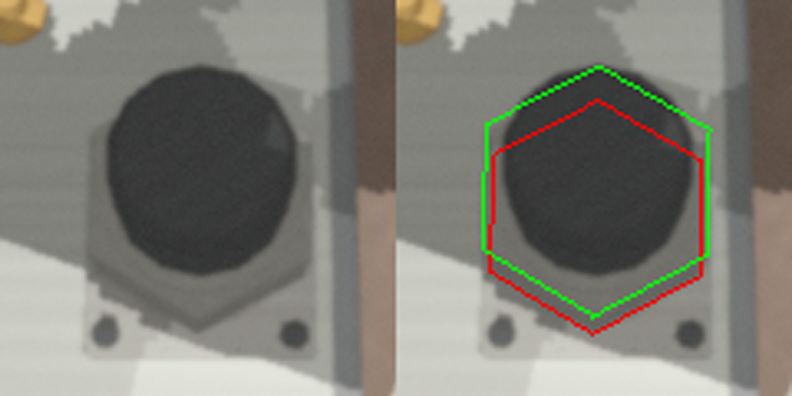

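The nut now sits at about 120–121° (roughly 2.1 rad), which is borderline. I'll add a short stroke.

```bash
python3 -m handwheel '[[[0,0,0.3,0],[0,0,0.6,0],[0,0,0.6,0],[0,0,0.6,0]]]' 60
python3 -m handwheel '[[[0,0,0,0],[0,0,0,0],[0,0,0,0],[0,0,0,0]]]' 30
python3 -m handwheel '[[[0,0,0,0.08],[0,0,0,0.149],[0,0,0,0.149],[0,0,0,0.149]]]'
python3 -m handwheel '[[[0,0,0,0],[0,0,0,0],[0,0,0,0],[0,0,-0.3,0],[0,0,-0.6,-0.149],[0,0,-0.6,-0.149],[0,0,-0.6,-0.149],[0,0,-0.6,-0.149]]]' 60
python3 - <<'E'
from nut import *
c=cam("wrist");np.savez("/tmp/w3.npz",**c);fit(c,"nut3.png")
E
```

```text
time_s: 11.25
eef_pos: [0.5521, 0.1238, 0.1448]
eef_rot: [0.0, 0.594, 0.805, 0.0]
wrist_force: [0.8, -0.3, -0.0]
opening: 0.699
grasp_force: 0.0
time_s: 11.75
eef_pos: [0.5513, 0.1232, 0.1465]
eef_rot: [0.001, 0.594, 0.805, -0.0]
wrist_force: [-7.6, -3.8, 9.0]
opening: 0.455
grasp_force: 59.3
time_s: 12.25
eef_pos: [0.5513, 0.1227, 0.1464]
eef_rot: [0.001, 0.679, 0.734, -0.0]
wrist_force: [-10.3, -5.3, 7.8]
opening: 0.454
grasp_force: 60.2
time_s: 13.25
eef_pos: [0.5501, 0.1237, 0.2614]
eef_rot: [-0.001, 0.594, 0.804, -0.001]
wrist_force: [0.6, -0.6, -1.0]
opening: 0.703
grasp_force: 0.0
n [-0.145  0.479  0.866] tilt 30.1 pts 2604 bodytop h 0.0714 ctr corr [0.0013 0.0008] spans [0.032  0.0309]
nut_mid [0.551  0.1235 0.1514]
nut angle mod60 (cw deg) 10.0 top ring 658 cost [1.1  0.87 0.76 1.01 1.23 1.4  1.49 1.49 1.44 1.3 ]
```

View pics/nut3.png

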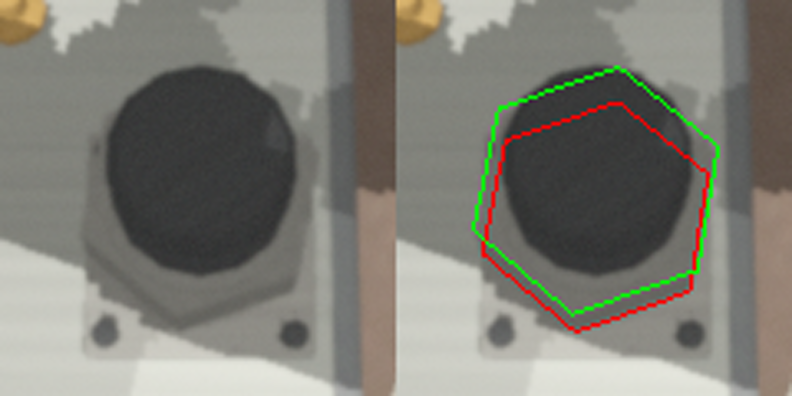

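The nut is at about 130° (2.27 rad), so it is on its shoulder and barely seated: finger-snug. Next I go over the larger spanner.

```bash
python3 -m handwheel '[[[0.3,0,-0.1,-0.11],[0.6,0,-0.1,-0.22],[0.9,0,-0.1,-0.34],[1,0,0,-0.46],[1,0,0,-0.58],[1,0,0,-0.7],[1,0,0,-0.82],[1,0,0,-0.94],[1,0,0,-0.99],[1,0,0,-0.99]]]' 50
python3 -m handwheel '[[[0.08,0.13,0,-0.12],[0.15,0.26,0,-0.24],[0.15,0.26,0,-0.36],[0.15,0.26,0,-0.48],[0.15,0.26,0,-0.6],[0.15,0.26,0,-0.72],[0.15,0.26,0,-0.763],[0.15,0.26,0,-0.763],[0.15,0.26,0,-0.763]]]'
python3 - <<'E'
from h import *
o=ctrl.get_obs();print(o["eef_pos"],o["q"])
c=cam("wrist");save(c,"w4.png");np.savez("/tmp/w4.npz",**c)
E
```

```text
time_s: 14.55
eef_pos: [0.4916, 0.3146, 0.2619]
eef_rot: [-0.001, -0.106, 0.994, -0.0]
wrist_force: [0.3, -0.3, -0.4]
opening: 0.586
grasp_force: 0.0
time_s: 15.68
eef_pos: [0.4516, 0.3592, 0.2629]
eef_rot: [-0.0, -0.627, 0.779, 0.0]
wrist_force: [0.2, 0.3, 0.3]
opening: 0.584
grasp_force: 0.0
[0.45159985 0.35920341 0.26288547] [ 4.66326056e-01  1.66529274e-01  1.57516189e+00  2.32380624e-05
  1.40060812e+00 -2.46044284e+00]
```

View pics/w4.png

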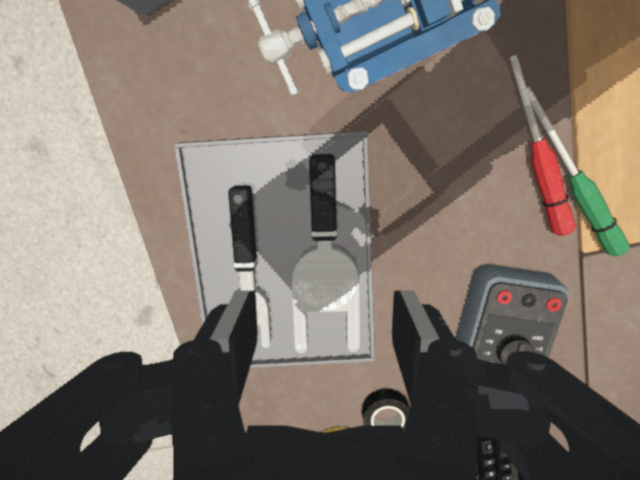

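The wrist view shows the larger spanner's handle from (322,155) to (324,235) and its prongs at (300,350) and (353,348). The small spanner is at x≈243. I'll extract the pose from the depth.

```bash
python3 - <<'E'
from h import *
c=dict(np.load("/tmp/w4.npz"));P=cloud(c);g=c["color"].max(-1)
def blob(u0,u1,v0,v1,zlo,zhi):
    m=np.zeros(g.shape,bool);m[v0:v1,u0:u1]=True;m&=(P[...,2]>zlo)&(P[...,2]<zhi);return P[m]
for nm,a in(("big",(300,350,140,245)),("small",(222,265,175,275))):
    Q=blob(*a,.018,.034);xy=Q[:,:2].astype(np.float32);r=cv2.minAreaRect(xy*1000)
    print(nm,len(Q),"z",np.percentile(Q[:,2],[10,50,90]).round(4),r)
Q=blob(284,370,240,360,.010,.03)
r=cv2.minAreaRect(Q[:,:2].astype(np.float32)*1000);print("head",r,np.percentile(Q[:,2],[10,50,90]).round(4))
m=np.zeros(g.shape,bool)
F=P[200:230,275:290].reshape(-1,3);print("floor",np.median(F,0).round(4))
# two-view height check: project rear end in top
from h import proj
E
```

```text
big 2262 z [0.0231 0.0249 0.026 ] ((454.0928955078125, 362.0518798828125), (84.51502990722656, 24.468032836914062), 79.69587707519531)
small 1877 z [0.0224 0.0249 0.0261] ((534.7020263671875, 374.719970703125), (86.43002319335938, 21.237531661987305), 78.54395294189453)
head ((468.2644348144531, 465.5888366699219), (136.71505737304688, 76.88396453857422), 79.33757781982422) [0.0177 0.019  0.02  ]
floor [0.4965 0.3698 0.0031]
```

Handle centre is (0.454, 0.362), yaw 79.3°, top at 25 mm, and 24.5 mm wide, all matching the text. I'll grip it about 18 mm towards the head to limit droop.

```bash
python3 -m handwheel '[[[-0.107,-0.009,0.3,-0.02],[-0.107,-0.009,0.6,-0.02],[-0.107,-0.009,0.9,-0.02],[-0.107,-0.009,1,-0.02],[-0.107,-0.009,1,-0.02]]]' 38
python3 -m handwheel '[[[0,0,0.12,0],[0,0,0.225,0],[0,0,0.225,0],[0,0,0.225,0]]]'
python3 -m handwheel '[[[0,0,0,0],[0,0,0,0],[0,0,0,0],[0,0,0,0]]]' 15
python3 -m handwheel '[[[0,0,-0.1,0],[0,0,-0.2,0],[0,0,-0.3,0],[0,0,-0.5,0],[0,0,-0.8,0],[0,0,-1,0],[0,0,-1,0],[0,0,-1,0]]]'
python3 - <<'E'
from h import *
o=ctrl.get_obs();print(o["eef_pos"],o["wrist_force"],o["torque"])
c=cam("wrist");np.savez("/tmp/w5.npz",**c);s=cam("scene");np.savez("/tmp/s5.npz",**s)
u=proj(s,o["eef_pos"])[0].astype(int)
a=s["color"][u[1]-100:u[1]+100,max(0,u[0]-130):u[0]+130,::-1]
b=c["color"][240:480,160:480,::-1]
b=cv2.resize(b,(int(320*600/240)//2*1,300)) if 0 else cv2.resize(b,(400,300))
a=cv2.resize(a,(390,300),interpolation=cv2.INTER_CUBIC);cv2.imwrite("pics/g5.png",np.hstack([a,b]))
E
```

```text
time_s: 16.35
eef_pos: [0.4577, 0.3796, 0.0628]
eef_rot: [-0.001, -0.639, 0.769, 0.0]
wrist_force: [0.5, 0.5, 0.2]
opening: 0.448
grasp_force: 0.0
time_s: 16.85
eef_pos: [0.4588, 0.3803, 0.0195]
eef_rot: [0.001, -0.64, 0.769, -0.0]
wrist_force: [-0.5, -0.2, 0.4]
opening: 0.446
grasp_force: 0.0
time_s: 17.35
eef_pos: [0.4587, 0.3805, 0.0198]
eef_rot: [0.001, -0.64, 0.769, -0.0]
wrist_force: [-1.8, 0.1, 7.2]
opening: 0.262
grasp_force: 61.1
time_s: 18.35
eef_pos: [0.457, 0.3793, 0.2171]
eef_rot: [-0.001, -0.64, 0.769, 0.0]
wrist_force: [-1.4, -0.2, -5.5]
opening: 0.262
grasp_force: 59.9
[0.4570456  0.37929707 0.21709532] [-1.40126295 -0.22956069 -5.53840402] [ 0.01147336 -0.00574634 -0.02951197]
```

View pics/g5.png

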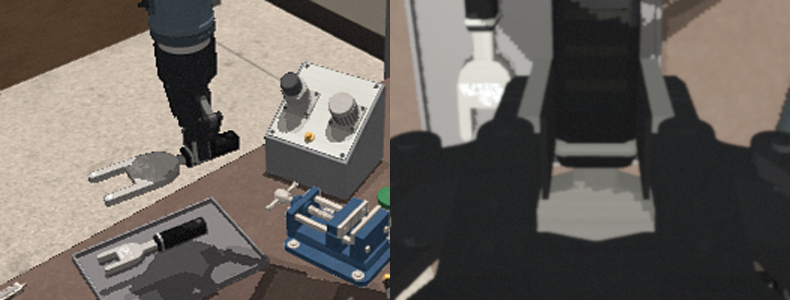

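The spanner is held, roughly level. I'll measure its pose in the grip from the scene and top depth.

```bash
cat > sp.py <<'E'
from h import *
def meas(names=("scene",),draw=None):
    o=ctrl.get_obs();t=np.array(o["eef_pos"]);M=Rq(o["eef_rot"]);out=None
    for n in names:
        c=cam(n);P=cloud(c);L=(P-t)@M   # tool coords: spanner x = -tool x
        X=-L[...,0];Y=-L[...,1];Z=-L[...,2]
        m=(c["range_z"]>0)&(X>.06)&(X<.19)&(abs(Y)<.05)&(abs(Z)<.06)
        Q=np.c_[X[m],Y[m],Z[m]]
        A=np.c_[Q[:,0],Q[:,1],np.ones(len(Q))];k=np.ones(len(Q),bool)
        for i in range(6):
            p=np.linalg.lstsq(A[k],Q[k,2],rcond=None)[0];r=Q[:,2]-A@p;k=abs(r)<max(.0015,1.5*r[k].std())
        print(n,len(Q),k.sum(),"pitch up deg",np.degrees(np.arctan(p[0])).round(2),"roll",np.degrees(np.arctan(p[1])).round(2),"head top z rel TCP at x=.12:",(p[0]*.12+p[2]).round(4))
        print("  X max",np.percentile(Q[k,0],[99,99.9]).round(4),"Y ext",np.percentile(Q[k,1],[.5,99.5]).round(4))
        for lo in np.arange(.06,.18,.015):
            g=k&(Q[:,0]>lo)&(Q[:,0]<lo+.015)
            if g.sum()>8: print("   x",lo.round(3),"y",Q[g,1].min().round(4),Q[g,1].max().round(4),"n",g.sum())
        out=p
if __name__=="__main__": meas(("scene","top"))
E
python3 sp.py
```

```text
scene 850 438 pitch up deg -0.63 roll -0.21 head top z rel TCP at x=.12: 0.0001
  X max [0.139  0.1409] Y ext [-0.0343  0.0347]
   x 0.06 y -0.035 0.0347 n 111
   x 0.075 y -0.0341 0.0345 n 128
   x 0.09 y -0.0339 0.0348 n 75
   x 0.105 y -0.0347 0.0348 n 60
   x 0.12 y -0.0338 0.0343 n 48
   x 0.135 y -0.0321 0.032 n 16
top 24 13 pitch up deg 6.17 roll -37.01 head top z rel TCP at x=.12: -0.0223
  X max [0.139  0.1391] Y ext [-0.0324 -0.0209]
```

The spanner is held level, with the jaw middle 117 mm ahead of the TCP and the head top at TCP height. Now I'll turn it round to face the nut and pre-align it.

```bash
python3 -m handwheel '[[[0.05,-0.1,0,0.12],[0.1,-0.2,0,0.24],[0.23,-0.38,0,0.36],[0.23,-0.38,0,0.48],[0.23,-0.38,0,0.6],[0.23,-0.38,0,0.72],[0.23,-0.38,0,0.84],[0.23,-0.38,0,0.96],[0.23,-0.38,0,1],[0.23,-0.38,0,1]]]'
python3 -m handwheel '[[[0,0,0,0.12],[0,0,0,0.24],[0,0,0,0.36],[0,0,0,0.48],[0,0,0,0.6],[0,0,0,0.72],[0,0,0,0.84],[0,0,0,0.881],[0,0,0,0.881],[0,0,0,0.881]]]'
python3 - <<'E'
from h import *
import sp; sp.meas(("scene",))
o=ctrl.get_obs();t=o["eef_pos"];M=Rq(o["eef_rot"]);print(t,o["q"],"yaw x",np.degrees(np.arctan2(M[1,0],M[0,0])))
for off in(.07,0.):
  d=np.radians(-82);J=np.array([.551,.1235,.1514])-np.array([np.cos(d),np.sin(d),0])*(.119+off)+[0,0,.005]
  print(off,"shift tool share",((J-t)@M/.2).round(4))
E
```

```text
time_s: 19.8
eef_pos: [0.5239, 0.3206, 0.2169]
eef_rot: [-0.001, 0.056, 0.998, -0.0]
wrist_force: [-0.3, -0.2, -5.8]
opening: 0.261
grasp_force: 60.2
time_s: 21.05
eef_pos: [0.5243, 0.3207, 0.2179]
eef_rot: [-0.0, 0.656, 0.755, -0.0]
wrist_force: [-0.6, -0.3, -5.0]
opening: 0.262
grasp_force: 60.2
scene 576 231 pitch up deg -17.98 roll -8.58 head top z rel TCP at x=.12: -0.0112
  X max [0.189  0.1894] Y ext [-0.0292  0.0352]
   x 0.06 y -0.0106 0.0366 n 56
   x 0.075 y -0.02 0.0352 n 86
   x 0.09 y -0.0276 0.034 n 38
   x 0.105 y -0.0303 0.032 n 15
[0.52428843 0.32071852 0.21798815] [ 3.56134630e-01  2.86268329e-01  1.52355126e+00 -4.49069697e-06
  1.33227706e+00  2.17148077e-01] yaw x 97.96340534020047
0.07 shift tool share [-0.0501 -0.0048  0.3079]
0.0 shift tool share [-0.4001 -0.0046  0.308 ]
```

```bash
python3 -m handwheel '[[[-0.05,-0.005,0.15,0],[-0.05,-0.005,0.308,0],[-0.05,-0.005,0.308,0],[-0.05,-0.005,0.308,0]]]'
python3 -m handwheel '[[[-0.06,0,0,0],[-0.12,0,0,0],[-0.18,0,0,0],[-0.18,0,0,0]]]'
python3 -m handwheel '[[[-0.05,0,0,0],[-0.1,0,0,0],[-0.16,0,0,0],[-0.16,0,0,0]]]'
python3 - <<'E'
from h import *
c=cam("wrist");np.savez("/tmp/w6.npz",**c);s=cam("scene");np.savez("/tmp/s6.npz",**s)
u=proj(s,[.545,.18,.15])[0].astype(int)
a=cv2.resize(s["color"][u[1]-60:u[1]+60,u[0]-70:u[0]+70,::-1],(466,400),interpolation=cv2.INTER_CUBIC)
u=proj(c,[.551,.1235,.15])[0].astype(int);print(u)
b=c["color"][240:480,200:440,::-1]
cv2.imwrite("pics/e6.png",np.hstack([a,cv2.resize(c["color"][:,:,::-1],(333,400))*0+cv2.resize(b,(333,400))]))
E
```

```text
time_s: 21.6
eef_pos: [0.5255, 0.3111, 0.1579]
eef_rot: [0.0, 0.657, 0.754, 0.001]
wrist_force: [1.2, 0.5, -4.0]
opening: 0.264
grasp_force: 60.2
time_s: 22.1
eef_pos: [0.5301, 0.2738, 0.157]
eef_rot: [0.0, 0.658, 0.753, 0.0]
wrist_force: [-0.3, 0.4, -5.3]
opening: 0.265
grasp_force: 60.3
time_s: 22.6
eef_pos: [0.5344, 0.2423, 0.1567]
eef_rot: [0.0, 0.657, 0.754, 0.0]
wrist_force: [0.6, -0.3, -5.2]
opening: 0.261
grasp_force: 60.3
[324 551]
```

View pics/e6.png

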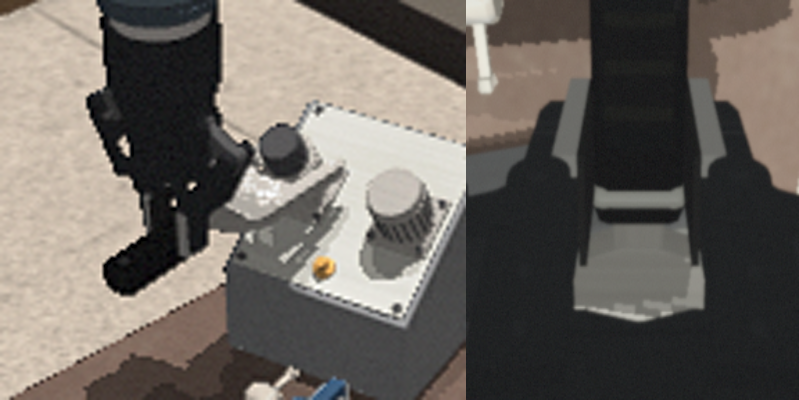

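The scene view shows the jaws around the nut below the dark body at (285,150), with no contact force. Next I swing clockwise about the nut.

```bash
python3 -m handwheel '[[[-0.001,0.036,0,0.041],[-0.0045,0.0725,0,0.0815],[-0.01,0.108,0,0.122],[-0.018,0.144,0,0.163],[-0.018,0.144,0,0.163]]]'
python3 -m handwheel '[[[-0.001,0.036,0,0.041],[-0.0045,0.0725,0,0.0815],[-0.0045,0.0725,0,0.0815]]]'
python3 - <<'E'
from h import *
o=ctrl.get_obs();t=np.array(o["eef_pos"]);M=Rq(o["eef_rot"]);N=np.array([.551,.1235,.1514])
print(o["wrist_force"],o["torque"],((N-t)@M).round(4),np.degrees(np.arctan2(M[1,0],M[0,0])))
E
```

```text
time_s: 23.32
eef_pos: [0.5633, 0.2443, 0.1567]
eef_rot: [0.0, 0.743, 0.669, 0.0]
wrist_force: [1.1, 1.7, -5.3]
opening: 0.263
grasp_force: 60.4
time_s: 23.7
eef_pos: [0.5776, 0.2418, 0.1569]
eef_rot: [0.0, 0.783, 0.622, 0.0]
wrist_force: [1.9, 2.0, -4.1]
opening: 0.261
grasp_force: 60.5
[ 1.89030431  2.01959113 -4.05345473] [ 0.25242139 -0.42052039  0.61372296] [-0.1213  0.0007  0.0054] 76.99141933388722
```

```bash
python3 -m handwheel '[[[-0.002,0.047,0,0.052],[-0.0073,0.093,0,0.105],[-0.0073,0.093,0,0.105]]]'
python3 - <<'E'
from h import *
o=ctrl.get_obs();t=np.array(o["eef_pos"]);M=Rq(o["eef_rot"]);N=np.array([.551,.1235,.1514])
print(o["wrist_force"],o["torque"],((N-t)@M).round(4),np.degrees(np.arctan2(M[1,0],M[0,0])))
s=cam("scene");np.savez("/tmp/s7.npz",**s)
E
```

```text
time_s: 24.08
eef_pos: [0.5956, 0.236, 0.157]
eef_rot: [0.0, 0.829, 0.559, 0.001]
wrist_force: [3.7, 2.3, -5.2]
opening: 0.265
grasp_force: 60.5
[ 3.70268328  2.32848364 -5.21007693] [ 0.27055076 -0.60108624  0.71689706] [-0.121   0.0008  0.0055] 67.97860843876688
```

```bash
python3 -m handwheel '[[[-0.001,0.031,0,0.035],[-0.0033,0.062,0,0.07],[-0.0033,0.062,0,0.07]]]'
python3 - <<'E'
from h import *
o=ctrl.get_obs();t=np.array(o["eef_pos"]);M=Rq(o["eef_rot"]);N=np.array([.551,.1235,.1514])
print(o["wrist_force"],o["torque"],((N-t)@M).round(4),np.degrees(np.arctan2(M[1,0],M[0,0])))
E
```

```text
time_s: 24.5
eef_pos: [0.6067, 0.2306, 0.1569]
eef_rot: [0.0, 0.857, 0.515, 0.001]
wrist_force: [4.2, 1.4, -3.9]
opening: 0.263
grasp_force: 60.5
[ 4.20032585  1.41961775 -3.85439805] [ 0.17108753 -0.87030667  0.75818352] [-0.1207  0.0012  0.0054] 61.96916713671983
```

The tangential force of about 4 N equals 0.5 N m of lever torque, so the nut is turning and hasn't stopped yet. Continuing.

```bash
python3 -m handwheel '[[[-0.001,0.031,0,0.035],[-0.0033,0.062,0,0.07],[-0.0033,0.062,0,0.07]]]'
python3 - <<'E'
from h import *
o=ctrl.get_obs();t=np.array(o["eef_pos"]);M=Rq(o["eef_rot"]);N=np.array([.551,.1235,.1514])
print(o["wrist_force"],o["torque"],((N-t)@M).round(4),np.degrees(np.arctan2(M[1,0],M[0,0])))
E
```

```text
time_s: 24.88
eef_pos: [0.6175, 0.2239, 0.1569]
eef_rot: [0.0, 0.883, 0.469, 0.001]
wrist_force: [3.9, 0.2, -4.4]
opening: 0.259
grasp_force: 60.5
[ 3.93105782  0.2366853  -4.36421745] [ 0.23823686 -0.93368229  0.81481464] [-0.1205  0.0011  0.0054] 55.93261963067262
```

```bash
python3 -m handwheel '[[[-0.001,0.031,0,0.035],[-0.0023,0.052,0,0.058],[-0.0023,0.052,0,0.058]]]'
python3 - <<'E'
from h import *
o=ctrl.get_obs();t=np.array(o["eef_pos"]);M=Rq(o["eef_rot"]);N=np.array([.551,.1235,.1514])
print(o["wrist_force"],o["torque"],((N-t)@M).round(4),np.degrees(np.arctan2(M[1,0],M[0,0])))
E
```

```text
time_s: 25.25
eef_pos: [0.625, 0.2178, 0.1564]
eef_rot: [-0.0, 0.903, 0.43, -0.0]
wrist_force: [2.4, 2.0, -4.4]
opening: 0.261
grasp_force: 61.0
[ 2.40082325  2.01352817 -4.41129975] [ 0.36481859 -0.29889885  1.36068839] [-0.1198  0.002   0.0051] 50.921312576420135
```

The moment about the tool axis has jumped to 1.36 N m, which looks like the stop. I'll relieve it, slide off and check the nut angle numerically.

```bash
python3 -m handwheel '[[[-0.0023,-0.052,0,-0.058],[-0.0023,-0.052,0,-0.058]]]'
python3 -m handwheel '[[[0.1,0,0,0],[0.2,0,0,0],[0.3,0,0,0],[0.45,0,0,0],[0.45,0,-0.4,0],[0.45,0,-0.4,0]]]'
python3 - <<'E'
from nut import *
for n in("scene","top"):
    print("--start");fit(dict(np.load("/tmp/%s0.npz"%n)))
    print("--now");c=cam(n);np.savez("/tmp/%s8.npz"%n,**c);fit(c)
E
```

```text
time_s: 25.5
eef_pos: [0.6174, 0.2233, 0.1569]
eef_rot: [0.001, 0.884, 0.468, 0.0]
wrist_force: [5.3, -2.0, -5.6]
opening: 0.257
grasp_force: 60.4
time_s: 26.25
eef_pos: [0.6693, 0.2988, 0.2407]
eef_rot: [0.001, 0.884, 0.467, 0.003]
wrist_force: [0.2, -0.0, -3.7]
opening: 0.263
grasp_force: 60.4
--start
n [-0.146  0.481  0.865] tilt 30.2 pts 124 bodytop h 0.0713 ctr corr [ 0.0016 -0.0004] spans [0.0321 0.0288]
nut_mid [0.5498 0.1236 0.1529]
nut angle mod60 (cw deg) 13.0 top ring 39 cost [1.99 1.73 1.66 1.64 1.72 1.87 1.94 1.97 2.05 2.05]
--now
n [-0.147  0.481  0.864] tilt 30.2 pts 126 bodytop h 0.0713 ctr corr [ 0.001  -0.0007] spans [0.0328 0.0331]
nut_mid [0.5493 0.124  0.1527]
nut angle mod60 (cw deg) 41.0 top ring 31 cost [1.78 1.81 1.84 1.81 1.85 1.75 1.63 1.53 1.58 1.66]
--start
n [-0.146  0.48   0.865] tilt 30.1 pts 101 bodytop h 0.0717 ctr corr [0.0021 0.0022] spans [0.0321 0.0303]
nut_mid [0.5524 0.1239 0.1531]
nut angle mod60 (cw deg) 26.0 top ring 37 cost [2.11 2.05 2.01 1.9  1.84 1.92 1.99 2.   2.1  2.11]
--now
n [-0.146  0.478  0.866] tilt 30.0 pts 102 bodytop h 0.072 ctr corr [0.0007 0.001 ] spans [0.0321 0.0302]
nut_mid [0.5508 0.1247 0.1524]
nut angle mod60 (cw deg) 34.0 top ring 29 cost [1.72 1.7  1.78 1.82 1.75 1.62 1.54 1.67 1.78 1.78]
```

```bash
python3 -m handwheel '[[[-0.3,-0.15,-0.1,0],[-0.6,-0.3,-0.15,0],[-0.9,-0.45,-0.15,0],[-1,-0.5,-0.15,0],[-1,-0.5,-0.15,0],[-1,-0.5,-0.15,0],[-1,-0.5,-0.15,0]]]'
python3 - <<'E'
from nut import *
c=cam("wrist");np.savez("/tmp/w9.npz",**c);print(proj(c,N0));fit(c)
E
```

```text
time_s: 27.22
eef_pos: [0.4729, 0.1892, 0.2662]
eef_rot: [-0.0, 0.884, 0.468, -0.0]
wrist_force: [-0.3, 0.5, -5.0]
opening: 0.259
grasp_force: 60.3
[[481.77736306 247.87289705]]
n [-0.142  0.481  0.865] tilt 30.1 pts 2621 bodytop h 0.0715 ctr corr [0.0014 0.0009] spans [0.0314 0.0311]
nut_mid [0.5511 0.1233 0.1513]
nut angle mod60 (cw deg) 41.0 top ring 897 cost [1.41 1.47 1.48 1.47 1.42 1.3  1.19 1.14 1.22 1.33]
```

The clear wrist view gives 41°, so the total is about 161° and nut_seat about 0.61: tight. I'll take the spanner back over the tray.

```bash
python3 -m handwheel '[[[0.25,-0.2,0,0],[0.5,-0.4,0,-0.12],[0.74,-0.6,0,-0.24],[0.74,-0.6,0,-0.36],[0.74,-0.6,0,-0.48],[0.74,-0.6,0,-0.6],[0.74,-0.6,0,-0.72],[0.74,-0.6,0,-0.84],[0.74,-0.6,0,-0.96],[0.74,-0.6,0,-1]]]'
python3 -m handwheel '[[[0,0,0,-0.12],[0,0,0,-0.24],[0,0,0,-0.36],[0,0,0,-0.48],[0,0,0,-0.6],[0,0,0,-0.72],[0,0,0,-0.84],[0,0,0,-0.96],[0,0,0,-1],[0,0,0,-1]]]'
python3 -m handwheel '[[[0,0,0,-0.12],[0,0,0,-0.24],[0,0,0.2,-0.369],[0,0,0.25,-0.369],[0,0,0.25,-0.369],[0,0,0.25,-0.369]]]'
python3 - <<'E'
from h import *
import sp; sp.meas(("scene",))
o=ctrl.get_obs();t=np.array(o["eef_pos"]);M=Rq(o["eef_rot"]);print(t,"yaw",np.degrees(np.arctan2(M[1,0],M[0,0]))%360,"share",((np.array([.4587,.3805,.0195])-t)@M/.2).round(4))
E
```

```text
time_s: 28.52
eef_pos: [0.4567, 0.3794, 0.2658]
eef_rot: [-0.0, 0.326, 0.945, -0.0]
wrist_force: [0.2, 0.9, -6.2]
opening: 0.263
grasp_force: 60.4
time_s: 29.78
eef_pos: [0.4566, 0.3793, 0.266]
eef_rot: [-0.001, -0.404, 0.915, -0.0]
wrist_force: [0.2, 0.6, -4.2]
opening: 0.266
grasp_force: 60.4
time_s: 30.52
eef_pos: [0.4573, 0.3795, 0.2182]
eef_rot: [0.001, -0.638, 0.77, -0.0]
wrist_force: [-0.4, 0.3, -4.9]
opening: 0.261
grasp_force: 60.4
scene 856 449 pitch up deg -0.59 roll -0.28 head top z rel TCP at x=.12: 0.001
  X max [0.1393 0.1409] Y ext [-0.037   0.0316]
   x 0.06 y -0.0346 0.0313 n 113
   x 0.075 y -0.0361 0.0312 n 126
   x 0.09 y -0.0372 0.0316 n 78
   x 0.105 y -0.037 0.0321 n 58
   x 0.12 y -0.0364 0.032 n 55
   x 0.135 y -0.0372 0.0273 n 19
[0.45733928 0.37950327 0.21832109] yaw 259.30642070820466 share [-0.0045 -0.0037  0.9941]
```

The grip is unchanged apart from about 2.5 mm of lateral yaw. Now I'll lower it, release and retreat.

```bash
python3 -m handwheel '[[[0,-0.004,0.25,0],[0,-0.004,0.5,0],[0,-0.004,0.75,0],[0,-0.004,0.9,0],[0,-0.004,0.95,0],[0,-0.004,0.985,0],[0,-0.004,0.99,0],[0,-0.004,0.99,0]]]'
python3 -m handwheel '[[[0,0,0,0],[0,0,0,0],[0,0,0,0],[0,0,0,0]]]' 36
python3 -m handwheel '[[[0,0,-0.1,0],[0,0,-0.3,0],[0,0,-0.6,0],[0,0,-1,0],[0,0,-1,0],[0,0,-1,0]]]'
python3 - <<'E'
from h import *
c=cam("wrist");P=cloud(c);v,u=np.mgrid[:480,:640]
o=ctrl.get_obs();L=P-[.4541,.3621,0];d=np.radians(79.3);X=L@[np.cos(d),np.sin(d),0];Y=L@[-np.sin(d),np.cos(d),0]
for nm,oy in(("big",0),("small",-.0767)):
    m=(c["range_z"]>0)&(abs(X)<.055)&(abs(Y-oy)<.025)&(P[...,2]>.018)&(P[...,2]<.06)
    Q=P[m];print(nm,len(Q),"z",np.percentile(Q[:,2],[5,50,95]).round(4),cv2.minAreaRect(Q[:,:2].astype(np.float32)*1000))
m=(c["range_z"]>0)&(X>.08)&(X<.18)&(abs(Y)<.045)&(P[...,2]>.011)&(P[...,2]<.05);Q=P[m];print("head z",len(Q),np.percentile(Q[:,2],[5,50,95]).round(4))
E
```

```text
time_s: 31.58
eef_pos: [0.4584, 0.3795, 0.0202]
eef_rot: [0.001, -0.639, 0.769, -0.0]
wrist_force: [1.0, 0.3, -4.2]
opening: 0.261
grasp_force: 60.5
time_s: 32.08
eef_pos: [0.4574, 0.3789, 0.0189]
eef_rot: [0.0, -0.639, 0.769, -0.0]
wrist_force: [-0.3, 0.4, -0.4]
opening: 0.424
grasp_force: 0.0
time_s: 32.83
eef_pos: [0.458, 0.3793, 0.2212]
eef_rot: [0.002, -0.639, 0.769, -0.0]
wrist_force: [0.2, -0.4, -0.6]
opening: 0.424
grasp_force: 0.0
big 3385 z [0.0188 0.0248 0.0263] ((455.77734375, 368.1940002441406), (97.36014556884766, 44.23776626586914), 79.37374114990234)
small 2128 z [0.0214 0.0249 0.0265] ((533.4285278320312, 367.08447265625), (70.60285949707031, 20.544513702392578), 79.10145568847656)
head z 4059 [0.0121 0.019  0.0202]
```

The handle top reads 25 mm and the head 20 mm, as at the start, so the spanner lies flat in the tray. The small spanner has not moved.

```bash
python3 -c "
from bench import ctrl; print(ctrl.hand_in())"
```

```text
the job is handed in; nothing more can be done
None
```

The job is handed in, though the judge returned no verdict: the nut was run finger-snug with the fingers, then tightened with the larger spanner to about 0.61 rad of seat (measured from the wrist camera), and the spanner is back flat in the tray.

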